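# Turn the punch stand's cutting pad end for end

## Task

The white cutting pad in the punch stand is worn out at the end under the punch. Pull the punch right up by its head, take the pad out of its tray, turn it end for end with the same face up and lay it fully home again with its fresh end under the punch; then push the punch down until it rests on the pad. Leave the other things on the table where they are.

Things in the scene. Friction and masses are not known exactly. Their poses are not given: they have to be found in the camera images.
- stand: fixed dark grey cast punch stand. Origin: underside of its base plate on the table; -x is its open front, z up. Base plate x -125 to 115, y +-55, top at z 12 mm. Post x 67 to 103; its arm (z 96 to 130, y +-17) reaches forward to a guide boss of radius 20 mm round the punch at x 20 (underside z 85). So a gripper can reach the pad only at its front end.
- tray (a point): centre of the tray floor on the base plate (stand x -30, y 0, z 12 mm); its axes are the stand's. The recess is 164 x 54 mm for the 160 x 50 pad: 2 mm play on each side. Steel rails and end stops rise to 11 mm above the floor, the top 4 mm flared as a lead-in. The side rails leave the front 65 mm of the pad's sides bare for fingers; the front stop is 40 mm wide.
- punch_point (a point): point on the punch's axis at the level of the seated pad's top (stand x 20, y 0, z 36 mm), 50 mm from the tray's centre towards the post
- punch (a joint): height of the sliding punch in m, 0 to 0.050, larger is higher. At 0 its edge is 1 mm below the top of a fully seated pad, so about 0.001 is resting on it. Drag holds it where it is left: about 8 N lifts it, 3 N pushes it down.
- punch_head (a point): middle of the punch's steel striking head, a vertical cylinder 33 mm across and 27 mm high (its top 13.5 mm above this point), on a 17 mm shaft; it rises with the punch. With the punch right down this point is 172 mm above the table, and the arm below it ends at 142 mm.
- pad: loose white nylon cutting pad, 160 (x) x 50 (y) x 24 (z) mm, 0.18 kg. Origin: centre of its underside; z up; +x points to the worn end, -x to the fresh end. It starts in the tray, worn end under the punch.
- worn_end (a point): top of the pad 50 mm from its middle towards the worn end, which is covered in ring-shaped cuts
- fresh_end (a point): top of the pad 50 mm from its middle towards the fresh, uncut end
- clear_patch (a point): a point on the bare table right of the stand; the table is kept clear for 80 mm all round it, a place to set the pad down (tins up to 135 mm high stand further right, from 135 mm away)
- leather_sole: tan leather half sole 170 x 70 x 5 mm lying flat left of and behind the stand; bystander
- tack_tin: round green tin of tacks, 68 mm across, 20 mm high, right of the stand's post; bystander
- wax_block: yellowish block of wax 52 x 34 x 18 mm lying in front of the brown box of brushes; bystander
- welt_brush: small wooden brush, bristles up, 109 x 49 x 36 mm, near the table's edge in front of the robot; bystander
- heel_lift: black D-shaped rubber heel lift 64 x 54 x 10 mm lying by the corner of the brown box; bystander

How it is judged (in metres and radians):
On the way, in this order (a step that is already met when the one before it is completed fails the run):
1. the punch is pulled up at least 30 mm while the pad still lies in its tray (value of joint punch above 0.03 m and horizontal distance between pad and tray below 0.005 m and z of pad in the frame of stand below 0.0145 m and angle between pad's own z axis and vertical below 0.04 rad), for 0.2 s.
2. the pad is out of the tray and clear of it (horizontal distance between pad and tray above 0.06 m), for 0.1 s.
3. the pad lies fully home the other way round, the punch still up (value of joint punch above 0.02 m and horizontal distance between pad and tray below 0.005 m and z of pad in the frame of stand below 0.0145 m and angle between pad's own z axis and vertical below 0.04 rad and horizontal distance between fresh_end and punch_point below 0.006 m), for 0.2 s.
At the end, for the whole second after the job is handed in: The pad lies fully home in the tray (within 5 mm of its centre, not proud by 2.5 mm, level within 2 degrees) with its fresh end under the punch, and the punch is down within 3 mm of the pad's top; the pad is at rest (horizontal distance between pad and tray below 0.005 m and z of pad in the frame of stand below 0.0145 m and angle between pad's own z axis and vertical below 0.04 rad and horizontal distance between fresh_end and punch_point below 0.006 m and value of joint punch below 0.004 m and linear speed of pad below 0.02 m/s); the robot touches nothing.
It fails at once if a thing lying or standing beside the work is shifted by more than 30 mm (distance of any of leather_sole, tack_tin, wax_block, welt_brush, heel_lift from where it was at the start of the episode above 0.03 m).
It also fails if it takes over 72 s, if anything falls off the work surface, if the arm or the gripper's body presses on something with over 40 N, if the wrist force passes 120 N, or if a joint passes its speed limit or range.

## Robot

A 6-joint arm with a two-finger parallel gripper is mounted at the origin on a cart in front of the work surface, level with it; the furniture and walls round the work are solid. World frame = base frame: x ahead of the robot, y to its left, z up, the work surface at z = 0. Lengths are in m, angles in degrees, forces in N, time in s.
With the tool pointing down it reaches from about 0.35 to 0.85 m from the base axis. Payload 8.1 kg.
Tool frame: the origin (TCP) lies between the finger pads; the fingertips stand 22 mm ahead of it and the grasp point (between the pads) lies 3 mm ahead of it; z points along the fingers, y is the line along which they close (so a half turn about z gives the same grasp; the last joint's range is limited). The gripper opens to 93 mm and grips with 3 to 60 N. Pads are 15 mm wide; open, the fingers measure 128 mm over their backs; the gripper's body (75 mm by 188 mm) begins 65 mm behind the grasp point.
Start: joints at [-75.997, 7.471, 85.268, -0, 87.261, -4.893], TCP at [0.194, -0.568, 0.241] pointing down, gripper open.
Joint ranges: [-169.43, 169.43], [-51.17, 129.36], [1.28, 143.12], [-76.62, 256.62], [0, 156.53], [-152.29, 152.29]. Speed limits (degrees/s): [136.94, 136.94, 159.86, 180, 180, 180].

## Interface

Orientations are given as [roll, pitch, yaw] about the fixed x, y, z axes, in that order (R = Rz(yaw) Ry(pitch) Rx(roll)).
In Python, from plant import robot gives the robot as it stands. The module is installed in compiled form; this text tells all that it offers. Calls block until the motion is done:
- robot.goto(position, orientation): joint-space move of the TCP to a pose.
- robot.movel(position, rot=None, velocity=0.15, contact_N=None): straight line of the TCP; rot=None keeps the orientation; velocity is the mean speed in m/s. With contact_N (N) it stops when the force on the tool has changed by that much, and returns True; else False.
- robot.move_joints(angles): joint-space move.
- robot.move_gripper(opening, strength=None): finger opening in m; strength is the grip in N (None keeps the last); returns when the fingers have stopped.
- robot.dwell(seconds).
- robot.inverse_kinematics(position, orientation): joint angles nearest the present ones, or None.
- robot.state(): the state.
- robot.camera(name): name is "scene" or "top"; returns (picture, depth): 384x512x3 uint8, red, green, blue; 384x512 float32, m along the optical axis (not along the pixel's ray), 0 where there is no reading.
- robot.calibration(name): a dict with "mtx" (3x3 intrinsics, pixels), "k1" (the pictures are not rectified: a ray, as slopes to the right and down, at radius r is drawn at 1 + k1 r^2 times it, then the intrinsics apply), "extrinsics" (4x4, takes a point from camera to world coordinates). Camera axes: x right, y up, looking along -z (the intrinsics and any distortion apply to the point x, -y, -z); pixel columns grow to the right and rows downward; lengths in m; the calibration is good to about 2 mm. A picture is of the moment at which its call begins. calibration takes no time and is no camera call.
A pose or a line that the arm cannot do raises robot.Unreachable and nothing moves.
- robot.hand_in(): hands the job in; it is judged then, once.
The state is a dict: "time": time; "joints": joint angles; "joint_velocities": joint speeds; "tau": joint torques, N m; "eef_pos": TCP position; "tcp_rot": TCP orientation; "ft_force": force on the tool from outside, world axes, zero at the start; "moment": the same for the moment, N m; "finger_gap": finger opening in m; "finger_force": force on a finger pad.
Only numpy, scipy, OpenCV 4.12 (cv2) and the standard library are available. Lean on these libraries where they do the work, as an engineer would, in place of code of your own. Each camera call takes 0.05 s, during which the arm holds its last target. There are 200 camera calls.

## Working session

There is one attempt and no reset: what is moved stays moved. The work goes in short steps, each a Python script; the robot and the scene stay as the last script left them, time stands still between calls to the robot, and variables do not carry over. Pictures are saved under pics/ and viewed, at most 10 in all, crops included, and the job is handed in when it is done.

```bash
mkdir -p pics
cat > h.py <<'E'
import numpy as np, cv2
from plant import robot
def ray(name,u,v):
    c=robot.calibration(name); K=np.array(c["mtx"]); T=np.array(c["extrinsics"])
    d=np.array([(u-K[0,2])/K[0,0],(v-K[1,2])/K[1,1]]); s=d.copy()
    for _ in range(20): s=d/(1+c["k1"]*(s@s))
    return T[:3,3],T[:3,:3]@np.array([s[0],-s[1],-1.])
def onz(name,u,v,z):
    o,r=ray(name,u,v); return o+r*(z-o[2])/r[2]
def pts(name,dep):
    c=robot.calibration(name); K=np.array(c["mtx"]); T=np.array(c["extrinsics"])
    v,u=np.mgrid[:384,:512]; d=np.stack([(u-K[0,2])/K[0,0],(v-K[1,2])/K[1,1]],-1); s=d.copy()
    for _ in range(20): s=d/(1+c["k1"]*(s**2).sum(-1,keepdims=True))
    P=np.stack([s[...,0]*dep,-s[...,1]*dep,-dep],-1)
    return P@T[:3,:3].T+T[:3,3]
def snap(name,tag):
    p,d=robot.camera(name); cv2.imwrite(f"pics/{tag}.png",p[...,::-1]); np.savez(f"pics/{tag}.npz",p=p,d=d); return p,d
E
python3 - <<'E'
from h import *
for n in ("scene","top"):
    snap(n,n+"0"); c=robot.calibration(n); print(n,c)
s=robot.state(); print(s)
E
```

```text
scene {'mtx': array([[398.34180938,   0.        , 263.19070368],
       [  0.        , 398.34180938, 186.02322432],
       [  0.        ,   0.        ,   1.        ]]), 'k1': 0.02480929468064595, 'extrinsics': array([[-0.88468832,  0.17183392, -0.43335861,  0.14367289],
       [-0.46545387, -0.37755463,  0.80050309,  0.99196882],
       [-0.02606297,  0.90990417,  0.41399893,  0.50088471],
       [ 0.        ,  0.        ,  0.        ,  1.        ]])}
top {'mtx': array([[352.58490482,   0.        , 256.71254525],
       [  0.        , 352.58490482, 195.74820251],
       [  0.        ,   0.        ,   1.        ]]), 'k1': 0.02168009555245068, 'extrinsics': array([[ 0.01999737,  0.98323043, -0.18126784,  0.40215511],
       [-0.99892464,  0.02723405,  0.03752171,  0.27804156],
       [ 0.04182914,  0.18032258,  0.98271771,  0.95670336],
       [ 0.        ,  0.        ,  0.        ,  1.        ]])}
{'time': 0.1, 'joints': array([-7.59973994e+01,  7.50977945e+00,  8.53242224e+01,  2.76044668e-03,
        8.72621672e+01, -4.89295815e+00]), 'joint_velocities': array([ 0.00324929, -0.09708459, -0.00760816,  0.04384722,  0.08553925,
        0.02182011]), 'tau': array([ 9.64734245e-04, -5.61344647e+01, -4.93093407e+01,  7.69859855e-02,
        2.91355076e-02, -6.44617467e-05]), 'eef_pos': array([ 0.19422641, -0.56717824,  0.23969143]), 'tcp_rot': array([-1.79904417e+02, -1.09497063e-02,  1.88954155e+01]), 'ft_force': array([-0.15699393,  0.6521985 , -0.82228183]), 'moment': array([ 0.02987764,  0.01398663, -0.00105532]), 'finger_force': 0.0, 'finger_gap': 0.09309379606997728}
```

View pics/scene0.png

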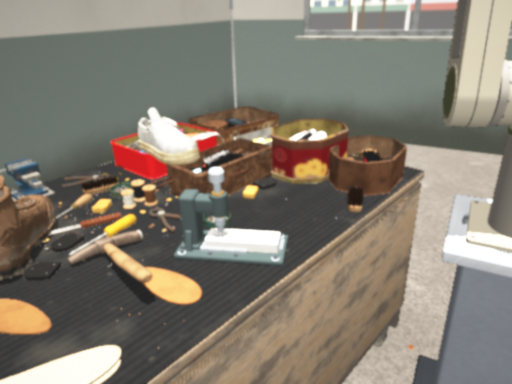

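View pics/top0.png

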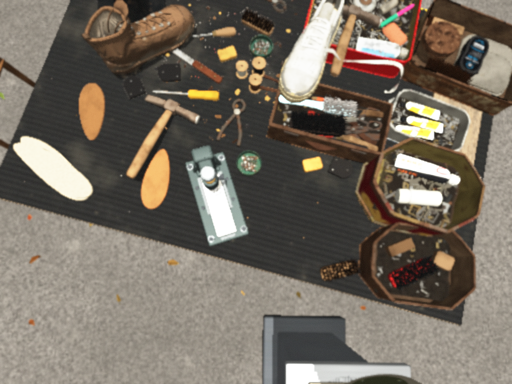

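The scene view shows the stand at about (225,230), with its head at (216,175). In the top view the stand runs from (200,150) to (230,240), with its open front towards the robot, the pad at about (220,210) and the punch head at (208,173). The clear table lies to its right, around (275,220).

```bash
cat > m.py <<'E'
from h import *
def padrect(p,P,z=0.036,name="top",box=(185,150,330,250)):
    x0,y0,x1,y1=box; m=np.zeros((384,512),np.uint8)
    hsv=cv2.cvtColor(p,cv2.COLOR_RGB2HSV)
    m[y0:y1,x0:x1]=((hsv[...,2]>165)&(hsv[...,1]<60)&(P[...,2]<z+.012)&(P[...,2]>z-.012))[y0:y1,x0:x1]
    c=max(cv2.findContours(m,0,cv2.CHAIN_APPROX_NONE)[0],key=cv2.contourArea)
    w=np.array([onz(name,*q[0],z)[:2] for q in c],np.float32)
    return cv2.minAreaRect(w*1000), w, m
E
python3 - <<'E'
from m import *
for n in ("top","scene"):
    f=np.load(f"pics/{n}0.npz"); p,d=f["p"],f["d"]; P=pts(n,d)
    box=(185,150,330,250) if n=="top" else (170,160,300,270)
    r,w,m=padrect(p,P,name=n,box=box); print(n,"pad",r,len(w))
    hsv=cv2.cvtColor(p,cv2.COLOR_RGB2HSV)
    x0,y0,x1,y1=box; sub=np.zeros_like(d,bool); sub[y0:y1,x0:x1]=1
    # base plate: teal-ish at z~12mm
    pl=sub&(abs(P[...,2]-.012)<.006)&(hsv[...,2]>70)&(hsv[...,1]<120)
    pl=cv2.morphologyEx(pl.astype(np.uint8),cv2.MORPH_OPEN,np.ones((2,2)))
    k,lab,st,_=cv2.connectedComponentsWithStats(pl); 
    ps=P[pl>0][:,:2].astype(np.float32)*1000
    print("plate",cv2.minAreaRect(ps),len(ps),st[1:6].tolist())
    hd=sub&(P[...,2]>.15)&(P[...,0]<.75)
    q=P[hd]; print("head",q.shape, q.mean(0),q.min(0),q.max(0))
    tp=hd&(P[...,2]>q[:,2].max()-.006); print("headtop",P[tp].mean(0),tp.sum(), np.argwhere(tp).mean(0))
    bigs=cv2.resize(p[y0:y1,x0:x1],None,fx=4,fy=4,interpolation=cv2.INTER_CUBIC); cv2.imwrite(f"pics/{n}0c.png",bigs[...,::-1])
E
```

```text
top pad ((540.073486328125, 343.6475830078125), (147.93675231933594, 52.58845901489258), 19.808813095092773) 147
plate ((559.3427124023438, 351.4390869140625), (194.0292510986328, 297.2637023925781), 83.98561096191406) 1696 [[186, 153, 63, 93, 1551], [254, 153, 3, 2, 6], [243, 156, 16, 16, 139]]
head (244, 3) [0.54835161 0.34137897 0.36298462] [0.40215511 0.27804156 0.16882092] [0.60889179 0.3763146  0.95670336]
headtop [0.40215511 0.27804156 0.95670336] 55 [200.25454545 266.32727273]
scene pad ((543.3631591796875, 356.422119140625), (160.8038330078125, 67.0933609008789), 19.00043487548828) 171
plate ((413.8258972167969, 464.51513671875), (376.824951171875, 1157.3680419921875), 39.56766128540039) 1705 [[271, 172, 15, 7, 49], [253, 178, 22, 9, 115], [287, 178, 6, 3, 14], [295, 179, 3, 2, 6], [247, 188, 9, 6, 43]]
head (340, 3) [0.50474867 0.48884008 0.23984034] [0.14367289 0.34925436 0.15013637] [0.60735283 0.99196882 0.50088471]
headtop [0.14367289 0.99196882 0.50088471] 65 [220.38461538 228.75384615]
```

View pics/top0c.png

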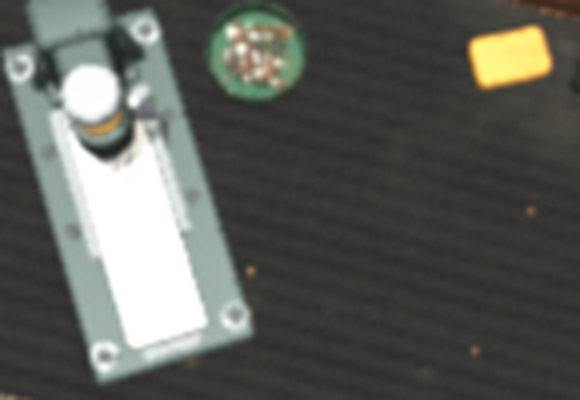

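The crop shows the plate corners at (98,382), (253,335), (152,10) and (5,48), the head's top at (91,92), the pad's front corners at (128,348) and (208,322), and the tack tin at (257,52).

Run:
```python
from m import *
f=np.load("pics/top0.npz"); p,d=f["p"],f["d"]
cr=lambda u,v:(185+(u-1.5)/4,150+(v-1.5)/4)
W=np.array([onz("top",*cr(*q),.012)[:2] for q in [(98,382),(253,335),(152,10),(5,48)]])
M=np.array([(-.125,.055),(-.125,-.055),(.115,-.055),(.115,.055)])
H,_=cv2.estimateAffinePartial2D(M,W); print("scale,yaw",np.hypot(H[0,0],H[1,0]),np.degrees(np.arctan2(H[1,0],H[0,0])),H[:,2]); print("res",(M@H[:,:2].T+H[:,2]-W)*1e3)
yaw=np.arctan2(H[1,0],H[0,0]); R=np.array([[np.cos(yaw),-np.sin(yaw)],[np.sin(yaw),np.cos(yaw)]]); t=W.mean(0)-R@M.mean(0)
print("stand",t,"punch",R@[.02,0]+t,"tray",R@[-.03,0]+t)
for q in [(128,348),(208,322)]: print("padcorner stand",R.T@(onz("top",*cr(*q),.036)[:2]-t))
for n in ("top","scene"):
    f=np.load(f"pics/{n}0.npz"); p,d=f["p"],f["d"]; P=pts(n,d); 
    if n=="scene":
        m=padrect(p,P,name=n,box=(170,160,300,270))[2]
        for sgn in (-1,1):pass
    hd=(d>0)&(P[...,2]>.155)&(np.hypot(P[...,0]-(R@[.02,0]+t)[0],P[...,1]-(R@[.02,0]+t)[1])<.04)
    q=P[hd]; z=np.percentile(q[:,2],90); tp=hd&(abs(P[...,2]-z)<.005)
    hull=np.argwhere(tp)[:,::-1]; c=cv2.minEnclosingCircle(hull.astype(np.float32))
    print(n,"top z",z,tp.sum(),"mean",P[tp].mean(0),"circ",c,"onz",onz(n,*c[0],z))
# tins etc: heights near right side in the top view
P=pts("top",np.load("pics/top0.npz")["d"]); ok=(np.load("pics/top0.npz")["d"]>0)
for sx in (-.12,-.08,-.03,.02):
    for sy in (-.13,-.16,-.2):
        w=R@[sx,sy]+t; s=ok&(np.hypot(P[...,0]-w[0],P[...,1]-w[1])<.08); print(sx,sy,w.round(3),"maxz",np.percentile(P[s][:,2],99).round(3))
tt=onz("top",*cr(257,52),.02); print("tin",tt, "stand",R.T@(tt[:2]-t))
```

```text
scale,yaw 0.9815616654328655 18.241615878152793 [0.57397167 0.35314906]
res [[ 0.18444147  0.94044231]
 [ 0.72951221 -0.07112435]
 [ 1.16712129 -1.92297786]
 [-2.08111562  1.05367232]]
stand [0.57405924 0.35317792] punch [0.59305413 0.35943842] tray [0.54556689 0.34378717]
padcorner stand [-0.1095409  0.0270103]
padcorner stand [-0.10846891 -0.02719761]
top top z 0.19452159960780263 140 mean [0.59244783 0.36043815 0.19287658] circ ((207.07546997070312, 172.33963012695312), 6.932945251464844) onz [0.59234028 0.35986078 0.1945216 ]
scene top z 0.19259000124539163 85 mean [0.59248547 0.36717792 0.19128824] circ ((216.0, 171.5), 7.159010887145996) onz [0.58796602 0.37240756 0.19259   ]
-0.12 -0.13 [0.501 0.192] maxz 0.004
-0.12 -0.16 [0.51  0.164] maxz 0.004
-0.12 -0.2 [0.523 0.126] maxz 0.004
-0.08 -0.13 [0.539 0.205] maxz 0.005
-0.08 -0.16 [0.548 0.176] maxz 0.004
-0.08 -0.2 [0.561 0.138] maxz 0.004
-0.03 -0.13 [0.586 0.22 ] maxz 0.013
-0.03 -0.16 [0.596 0.192] maxz 0.004
-0.03 -0.2 [0.608 0.154] maxz 0.017
0.02 -0.13 [0.634 0.236] maxz 0.018
0.02 -0.16 [0.643 0.207] maxz 0.017
0.02 -0.2 [0.656 0.169] maxz 0.092
tin [0.66684894 0.26567442 0.02      ] stand [ 0.06073579 -0.11215149]
```

```bash
cat >> m.py <<'E'
yaw=18.24; _a=np.radians(yaw); R=np.array([[np.cos(_a),-np.sin(_a)],[np.sin(_a),np.cos(_a)]]); t=np.array([.57406,.35318])
def W(x,y,z): return [*(R@[x,y]+t),z]
def toS(p): return R.T@(np.asarray(p)[:2]-t)
D=lambda y:[180,0,y]
E
python3 - <<'E'
from m import *
f=np.load("pics/top0.npz"); d=f["d"]; P=pts("top",d); S=(P[...,:2]-t)@R
for lo,hi in ((.05,.3),(.012,.05)):
  for yb in np.arange(-.34,-.06,.02):
    s=(d>0)&(P[...,2]>lo)&(P[...,2]<hi)&(abs(S[...,1]-yb)<.01)&(abs(S[...,0])<.2)
    if s.sum()>2: print(lo,yb.round(2),"x",np.sort(S[s][:,0])[[0,-1]].round(3))
hx=[*(R@[.02,0]+t)]; hx=[.5927,.3597]
for z in (.3,.185): robot.inverse_kinematics([*hx,z],D(yaw))
robot.movel([.194,-.567,.34],velocity=.25)
robot.goto([*hx,.30],D(yaw)); print(robot.state()["joints"],robot.state()["time"])
robot.movel([*hx,.186],velocity=.12,contact_N=15)
robot.move_gripper(.025,40); s=robot.state(); print(s["finger_gap"],s["eef_pos"],s["ft_force"],s["finger_force"])
print(robot.movel([*hx,.234],velocity=.06,contact_N=30)); s=robot.state(); print(s["finger_gap"],s["eef_pos"],s["ft_force"],s["time"])
E
```

```text
0.05 -0.34 x [0.018 0.199]
0.05 -0.32 x [0.024 0.2  ]
0.05 -0.3 x [0.027 0.2  ]
0.05 -0.28 x [0.038 0.2  ]
0.05 -0.26 x [0.067 0.2  ]
0.05 -0.24 x [0.077 0.2  ]
0.05 -0.22 x [0.089 0.199]
0.05 -0.2 x [0.107 0.169]
0.05 -0.18 x [0.12  0.139]
0.012 -0.34 x [-0.047  0.191]
0.012 -0.32 x [-0.025  0.183]
0.012 -0.3 x [-0.007  0.172]
0.012 -0.28 x [-0.007  0.18 ]
0.012 -0.26 x [-0.006  0.188]
0.012 -0.24 x [0.082 0.19 ]
0.012 -0.22 x [0.094 0.175]
0.012 -0.2 x [0.107 0.156]
0.012 -0.18 x [0.12  0.127]
0.012 -0.14 x [0.036 0.091]
0.012 -0.12 x [0.029 0.193]
0.012 -0.1 x [0.029 0.199]
0.012 -0.08 x [0.039 0.088]
0.012 -0.06 x [-0.119  0.163]
[ 2.69471859e+01  2.13862164e+01  6.29056949e+01 -1.02680178e-02
  9.57021119e+01  9.87692327e+01] 4.1667
0.03250633414877375 [0.5922876  0.36085674 0.18595695] [-0.58422401  4.71538247 -0.00757606] 39.99972224235535
True
0.03248659661699544 [0.59208371 0.36084854 0.2272867 ] [2.39914495 1.77148472 2.62207409] 6.95
```

Run:
```python
from m import *
robot.move_gripper(.06); p=robot.state()["eef_pos"]
robot.movel([p[0],p[1],.285],velocity=.2)
robot.goto(W(-.072,0,.16),D(yaw))
robot.move_gripper(.075)
print(robot.movel(W(-.072,0,.036),velocity=.1,contact_N=10)); s=robot.state(); print(s["eef_pos"],toS(s["eef_pos"]),s["ft_force"])
robot.move_gripper(.04,55); s=robot.state(); print(s["finger_gap"],s["eef_pos"],toS(s["eef_pos"]),s["ft_force"],s["finger_force"],s["time"])
p,d=snap("scene","g1"); cv2.imwrite("pics/g1c.png",cv2.resize(p[130:290,150:350],None,fx=3,fy=3)[...,::-1])
```

```text
False
[0.50633045 0.33101997 0.03696386] [-0.07126244  0.00015265] [-0.31486838  0.29058322  0.3894519 ]
0.04941317364829618 [0.50574931 0.33078895 0.03622044] [-0.07188669  0.00011513] [-0.58787505 -0.01223067  1.93180212] 54.88730728626251 11.15
```

View pics/g1c.png

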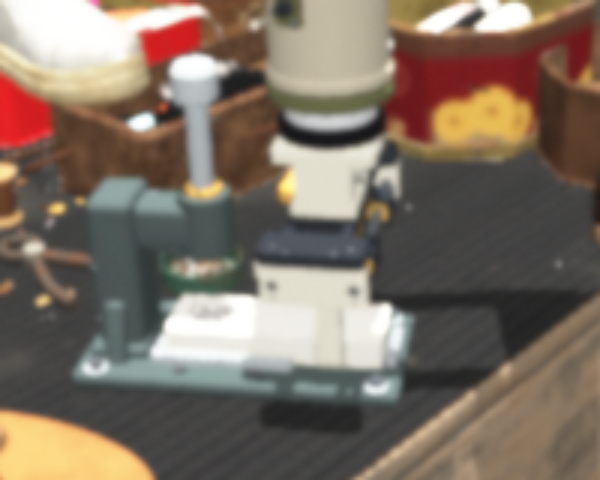

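The picture shows the punch fully up with its head at (195,75), and the fingers across the pad's bare front end at about (320,330). The ringed worn end is at (205,310).

Run:
```python
from m import *
robot.movel(W(-.072,0,.060),velocity=.06)
print(robot.movel(W(-.155,0,.060),velocity=.12,contact_N=15)); print(robot.state()["ft_force"],robot.state()["finger_gap"])
robot.movel(W(-.155,0,.10),velocity=.15)
robot.movel(W(-.130,-.155,.10),velocity=.2)
robot.dwell(.2); snap("scene","g2")
c=robot.movel(W(-.130,-.155,.023),velocity=.08,contact_N=6); s=robot.state(); print(c,s["eef_pos"],s["ft_force"],s["time"])
robot.move_gripper(.075)
robot.movel(W(-.130,-.155,.12),velocity=.2)
robot.goto(W(.02,-.16,.25),D(yaw))
p,d=snap("top","g3"); P=pts("top",d)
r,w,m=padrect(p,P,z=.024,box=(225,150,330,280)); print(r,toS(np.array(r[0])/1e3),cv2.contourArea(w*1000),robot.state()["time"])
a=cv2.imread("pics/g2.png")[130:290,150:350]; b=p[140:300,190:390,::-1]
cv2.imwrite("pics/g23.png",np.vstack([cv2.resize(a,None,fx=1.85,fy=1.85),cv2.resize(b,None,fx=1.85,fy=1.85)]))
```

```text
False
[ 0.16414809 -0.79649717 -2.32051018] 0.04939378095607679
True [0.49791751 0.16503454 0.02394118] [0.63834013 0.14117638 3.35113278] 15.075
((537.5490112304688, 184.96966552734375), (161.11257934570312, 45.03400421142578), 14.312101364135742) [-0.08732596 -0.14833053] 5876.6128053797875 17.2
```

View pics/g23.png

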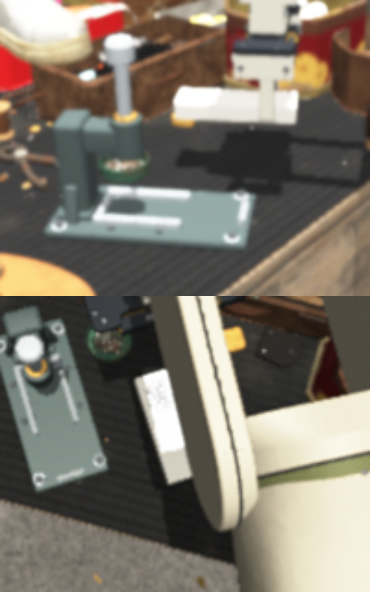

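The pad hung level, and it now lies on the bare table at about (165,425) in the lower half, partly hidden by the arm. The empty tray is fully visible. I'll swing the arm aside for one clear look.

Run:
```python
from m import *
j=robot.state()["joints"].copy(); j[0]-=65; robot.move_joints(j)
p,d=snap("top","g4"); P=pts("top",d)
for z in (.024,):
    r,w,m=padrect(p,P,z=z,box=(235,150,330,280)); print(r,toS(np.array(r[0])/1e3),robot.state()["time"])
cv2.imwrite("pics/g4c.png",cv2.resize(p[145:265,185:325],None,fx=5,fy=5,interpolation=cv2.INTER_CUBIC)[...,::-1])
```

```text
((538.7233276367188, 179.54489135742188), (159.70571899414062, 51.00845718383789), 18.63508415222168) [-0.08790859 -0.15385029] 19.8167
```

View pics/g4c.png

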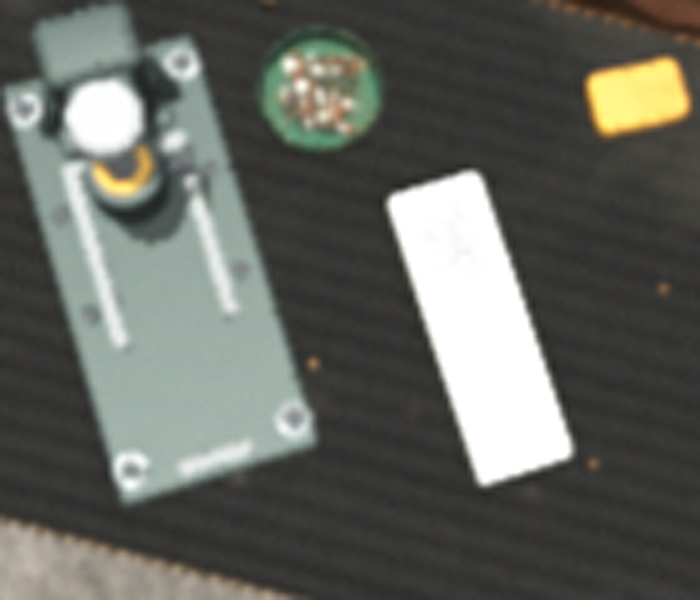

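Clear view: the pad lies with its corners at (388,200), (480,172), (572,455) and (485,487), worn rings at the post end. The tray's front stop is at (216,457) and the rails are empty. The pad is where I expected it.

Run:
```python
from m import *
cr=lambda u,v:(185+(u-2)/5,145+(v-2)/5)
for q,z in [((125,505),.012),((316,443),.012),((192,38),.012),((5,88),.012),((180,470),.023),((252,446),.023),((124,346),.023),((235,311),.023)]: print(q,(toS(onz("top",*cr(*q),z))*1e3).round(1))
robot.goto(W(-.046,-.154,.25),D(yaw))
robot.movel(W(-.046,-.154,.10),velocity=.25)
print(robot.movel(W(-.046,-.154,.025),velocity=.1,contact_N=10)); 
robot.move_gripper(.04,55); s=robot.state(); print(s["finger_gap"],toS(s["eef_pos"]),s["eef_pos"][2],s["ft_force"])
robot.movel(W(-.046,-.154,.31),velocity=.25)
robot.goto(W(-.158,0,.30),D(yaw+180-360)); s=robot.state(); print(s["joints"],s["time"],s["finger_gap"])
robot.movel(W(-.158,0,.10),velocity=.2)
robot.dwell(.2); p,d=snap("top","g5"); P=pts("top",d); snap("scene","g6")
a=cv2.imread("pics/g6.png")[130:290,150:350]; b=p[140:300,170:370,::-1]
cv2.imwrite("pics/g56.png",np.vstack([cv2.resize(a,None,fx=1.85,fy=1.85),cv2.resize(b,None,fx=1.85,fy=1.85)]))
```

```text
(125, 505) [-124.8   52.3]
(316, 443) [-123.   -53.6]
(192, 38) [111.8 -52.7]
(5, 88) [113.1  53.5]
(180, 470) [-116.4   19.1]
(252, 446) [-115.4  -20.5]
(124, 346) [-44.9  29.4]
(235, 311) [-43.8 -32.2]
False
0.04984587026861494 [-0.04572656 -0.15405526] 0.025412962343484252 [-0.1534974  -0.46931763  3.24581603]
[ 2.99707553e+01 -5.73871101e+00  9.24753317e+01 -2.56267823e-03
  9.32734785e+01 -7.82265294e+01] 28.1917 0.04930846401956714
```

View pics/g56.png

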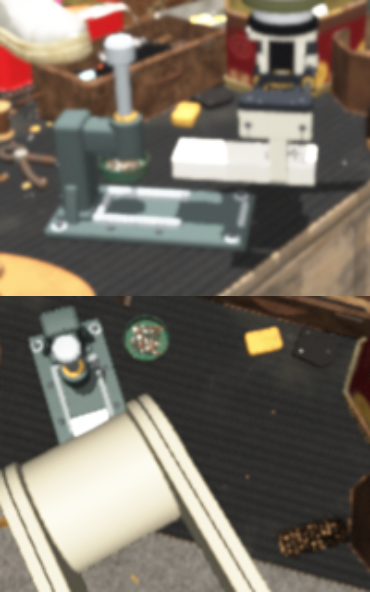

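The pad hangs level at about (245,160) in the upper half, worn end at the gripper and fresh end towards the post. The tray and the raised punch are clear.

Run:
```python
from m import *
robot.movel(W(-.158,-.0003,.064),velocity=.12)
print(robot.movel(W(-.0720,-.0003,.064),velocity=.1,contact_N=12)); s=robot.state(); print(toS(s["eef_pos"]),s["ft_force"])
c=robot.movel(W(-.0720,-.0003,.036),velocity=.04,contact_N=8); s=robot.state(); print(c,toS(s["eef_pos"]),s["eef_pos"][2],s["ft_force"],s["moment"],s["time"])
p,d=snap("scene","g7"); cv2.imwrite("pics/g7c.png",cv2.resize(p[160:280,160:310],None,fx=4,fy=4,interpolation=cv2.INTER_CUBIC)[...,::-1])
```

```text
False
[-0.07248771 -0.00027917] [-0.2741684  -0.3140717  -2.18643175]
True [-0.07140799 -0.00038821] 0.04320843301286156 [ 3.69449147  1.15155067 -0.4976818 ] [ 0.29668071 -0.70755824  0.0080478 ] 31.6333
```

View pics/g7c.png

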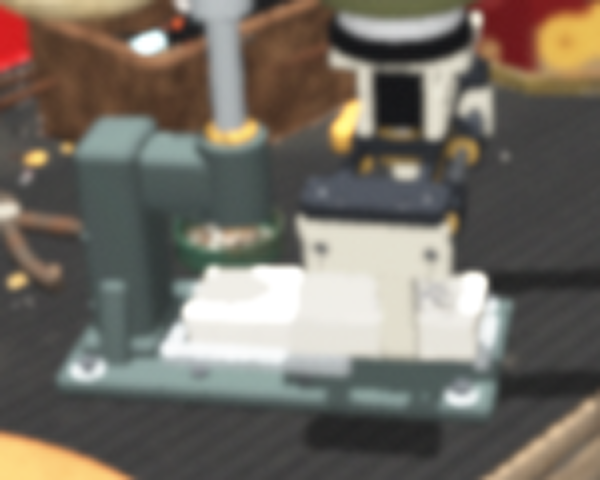

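Contact came 6 mm above home, with the force along stand +x: the pad's near end is riding on the front stop's flare. I'll shift it forward and carry on down.

Run:
```python
from m import *
robot.movel(W(-.0700,-.0003,.0445),velocity=.03)
for x in (-.0700,-.0688):
    c=robot.movel(W(x,-.0003,.0366),velocity=.02,contact_N=10); s=robot.state(); f=s["ft_force"]; print(c,toS(s["eef_pos"]),s["eef_pos"][2],R.T@f[:2],f[2],s["moment"],s["time"])
    if s["eef_pos"][2]<.039: break
```

```text
True [-0.07006797 -0.00018566] 0.03703431025183254 [-1.14875279 -0.0504756 ] 4.875828093486436 [ 0.27407921 -0.32826484  0.0807875 ] 32.3417
```

Run:
```python
from m import *
robot.move_gripper(.07)
robot.movel(W(-.070,-.0003,.16),velocity=.2)
robot.goto(W(-.05,-.16,.30),D(yaw-180))
j=robot.state()["joints"].copy(); j[0]-=45; robot.move_joints(j)
p,d=snap("top","g8"); P=pts("top",d); r,w,m=padrect(p,P,z=.036,box=(185,150,250,250)); print(robot.state()["time"])
S=(P[...,:2]-t)@R
q=(m>0)&(S[...,0]<0)&(abs(S[...,1])<.02)&(S[...,0]>-.105); A=np.c_[S[q],np.ones(q.sum())]; print("plane z=ax+by+c",np.linalg.lstsq(A,P[q][:,2],rcond=None)[0],q.sum())
f=P[m>0]; print("front/back extents",np.percentile((toS(w.T.T.T[0]),),[0]), (((w-t)@R)*1e3).min(0),(((w-t)@R)*1e3).max(0))
pc,dc=snap("scene","g9")
a=pc[165:275,165:305]; b=p[145:255,180:320]
cv2.imwrite("pics/g89.png",np.hstack([cv2.resize(x,(400,314),interpolation=cv2.INTER_CUBIC) for x in (a,b)])[...,::-1])
```

```text
36.2833
plane z=ax+by+c [-0.00171342 -0.00588255  0.03577967] 609
front/back extents [0.11603447] [-110.53338461  -28.69123678] [33.15075224 24.18727625]
```

View pics/g89.png

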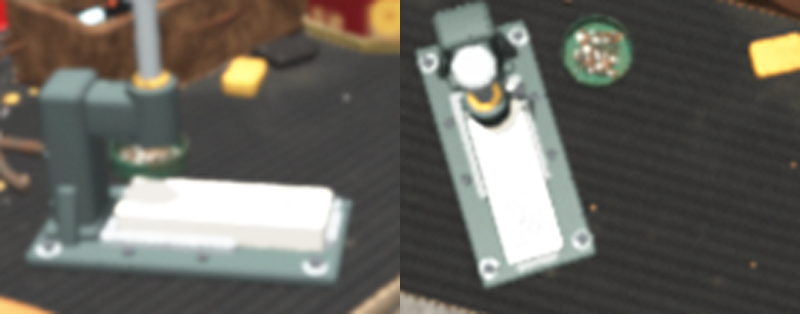

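The pad sits level in the tray, top at 36 mm, with its worn rings at the front, at (530,215) in the right half. Next I push the punch down.

Run:
```python
from m import *
h=[.5925,.3605]
robot.goto([*h,.31],D(yaw-180)); robot.move_gripper(0.0,20)
print(robot.movel([*h,.266],velocity=.15,contact_N=15))
c=robot.movel([*h,.2035],velocity=.05,contact_N=14); s=robot.state(); print(c,s["eef_pos"],s["ft_force"],s["time"])
robot.movel([*h,.30],velocity=.2); robot.goto(W(-.05,-.16,.30),D(yaw-180))
j=robot.state()["joints"].copy(); j[0]-=45; robot.move_joints(j)
p,d=snap("top","g10"); P=pts("top",d); S=(P[...,:2]-t)@R
q=(d>0)&(np.hypot(P[...,0]-h[0],P[...,1]-h[1])<.012)&(P[...,2]>.15); print("head top z",np.median(P[q][:,2]))
r,w,m=padrect(p,P,z=.036,box=(185,150,250,250)); q=(m>0)&(S[...,0]<0)&(abs(S[...,1])<.02)&(S[...,0]>-.105); A=np.c_[S[q],np.ones(q.sum())]; print(np.linalg.lstsq(A,P[q][:,2],rcond=None)[0],((w-t)@R*1e3).min(0),robot.state()["time"])
```

```text
False
True [0.59236677 0.36043449 0.20830989] [-0.84992642 -0.84720761  6.18760434] 41.275
head top z 0.18479144242349654
[-0.00283201 -0.00184734  0.03565864] [-110.62270484  -25.65249875] 44.3583
```

```bash
python3 -c "
from plant import robot
print(robot.hand_in())"
```

```text
the job is handed in; nothing more can be done
None
```

The job is handed in, with no verdict returned: the pad is turned end for end and measures level and home in its tray, fresh end under the punch, and the punch rests on it (about 1 mm by the arm's position).

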